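# Brake the paint caddy, push its palette tray home, release the brake

### The arm

A 6-joint arm with a two-finger parallel gripper is mounted at the origin on the work surface. World frame = base frame: x ahead of the robot, y to its left, z up, the work surface at z = 0. Lengths are in m, angles in rad, forces in N, time in s.
With the tool pointing down it reaches from about 0.4 to 0.925 m from the base axis. Payload 3.4 kg.
Tool frame: the origin (TCP) lies on the centre line of the jaws, within the pads' length; the fingertips stand 19 mm ahead of it and the grasp point (between the pads) is the TCP; y points along the fingers, z is the direction in which the jaws open and shut, and the axes are right-handed (so a half turn about y gives the same grasp; the last joint's range is limited). The gripper opens to 85 mm and grips with 20 to 120 N. Pads are 22 mm wide; open, the fingers measure 114 mm over their backs; the gripper's body (76 mm by 85 mm) begins 54 mm behind the grasp point. The pads swing forward as they close: fully open they stand 13 mm farther back than shut.
Start: joints at [-1.363, 0.307, 1.506, -0, 1.328, -0.073], TCP at [0.16, -0.552, 0.25] pointing down, gripper open.
Joint ranges: [-3.12, 3.12], [-1.05, 2.28], [0.14, 2.33], [-1.42, 4.57], [0.1, 2.73], [-2.68, 2.68]. Speed limits (rad/s): [2.57, 2.57, 3.14, 3.14, 3.14, 3.14].

### API

Orientations are given as a 3x3 rotation matrix whose columns are the frame's x, y, z axes.
In Python, from rig import observe, read_camera, camera_model, close_job gives the robot as it stands.
- The arm moves only by the shell command python3 -m creep 'ROWS' [FORCE]. ROWS is JSON, a list of rows, each an object of numbers: "dx", "dy", "dz": the shift along the world's x, y, z in mm; "wx", "wy", "wz": the turn, a rotation vector about the world's x, y, z in degrees; "grip": the closure, from -1 (fully open) to 1 (shut). A call has 1 to 5 rows; each row is the pose to reach, as a shift and turn from the pose measured when the call began; what a row does not reach only later rows make up. A row lasts 1/12 s, in which the tool goes at most 41.7 mm and 7.16 degrees, less where a joint would pass 70% of its speed; a pose out of reach is approached as far as the arm can. A call with a gripper value outside its range is refused whole. The fingers move at their own pace and stop on an object; FORCE is the grip in N (left out, the last holds). Time passes only in rows, so rows that repeat a pose let the fingers close. It gives the time, the measured TCP pose, the force and the opening at its end, in the units of the state.
- observe(): the state, without advancing time (a new reading comes with each control period).
- read_camera(name): name is "side" or "top"; returns (picture, depth): 480x640x3 uint8, red, green, blue; 480x640 float32, m along the optical axis (not along the pixel's ray), 0 where there is no reading.
- camera_model(name): a dict with "camera_matrix" (3x3 intrinsics, pixels), "eye" and "attitude" of the camera in the world. Camera axes: x right, y down, z forward; pixel columns grow to the right and rows downward; lengths in m; the calibration is good to about 2 mm. A picture is of the moment at which its call begins. camera_model takes no time and is no camera call.
- close_job(): hands the job in, once; it reports no verdict.
The state is a dict: "clock": time; "qpos": joint angles; "joint_vel": joint speeds; "effort": joint torques, N m; "tool_pos": TCP position; "tcp_rot": TCP orientation; "wrist_force": force on the tool from outside, world axes, zero at the start; "torque": the same for the moment, N m; "opening": finger opening in m.
Only numpy, scipy, OpenCV 4.12 (cv2) and the standard library are available. Lean on these libraries where they do the work, as an engineer would, in place of code of your own. Each camera call takes 0.05 s, during which the arm holds its last target.

### The job

The paint caddy's palette tray has been left sticking out, and the caddy rolls away when the tray is pushed. Roll the caddy to where the feet of its red kick-down brake lever drop into the notches of the metal rail and press the lever fully down to lock it, then push the tray fully home by its blue front, and last flick the lever right up again, leaving the caddy standing there. Use gentle force on lever and tray, and leave the brush jar, cup, jar and brush on the table alone.

Things in the scene. Friction and masses are not known exactly. Their poses are not given: they have to be found in the camera images.
- track: Fixed grey base plate of the caddy's straight guide track, 290 x 400 mm, 12 mm thick. Its frame (called track frame below) has z up from the table top, its origin at table height below the middle of the caddy's plywood brake side when joint caddy is 0; y is the rolling direction, x points away from the caddy's brake side towards the red bar. All offsets here are in this frame.
- caddy (a joint): Rolling of the caddy along track y, m. 0: brake feet at y = -60 and +60 mm; the feet find their notches somewhere between -0.018 and +0.018. Starts at +0.035 to +0.060; end stops at -0.035 and +0.08. It rolls with about 1.5 N and stays where it is left. Tray and lever travel with it.
- caddy_side (a point): Middle of the top edge of the plywood caddy's brake side, 115 mm above the table. The caddy reaches 180 mm from here to -x, 130 mm either way in y; the four pots on its robot-side half are 127 mm high.
- notch_rail: Bed of the notch rail, fixed to the track (origin and axes those of the track frame), with an aluminium strip bolted on: 350 mm long, 56 mm wide (x 41 to 97 mm), top 28 mm above the table. It is scored if the brake feet bear on it, or push sideways in its notches, with over 60 N (about 35 N pressed on the bar).
- rail_mid (a point): Point at track frame (69, 0, 28) mm, level with the strip's top. The strip has two notches, slots right across it in x, 11 mm wide, 16 mm deep, yellow-edged, 120 mm apart like the brake feet: at y = -60 and +60 mm, both shifted alike by up to 18 mm either way. The shift differs each time and is in no reading, so see or feel for it.
- brake (a joint): Brake lever angle, rad; axis parallel to track y through track frame x = 0, z = 100 mm on the caddy's brake side. 0: right up (released); 0.50: fully down, both feet on the notch floors (locked). It stops at about 0.27 when the feet come down on top of the rail beside the notches. Starts 0 to 0.06. Friction holds it where it is left: about 2 to 4 N at the bar moves it, either way.
- brake_bar: Red round bar of the lever, 14 mm thick, 130 mm long in y, origin at its middle, 95 mm from the lever axis: 124 mm above the table when up, 76 mm when down, 92 to 95 mm from the caddy side in x. On two thin arms at y = -60 and +60 mm from its middle; between them it can be pressed or pinched from above. The feet are 9 x 8 mm square flat-ended rods under the arms.
- tray (a joint): How far the palette tray sticks out of the caddy, towards track +y, m. 0: fully home, its front against the caddy's end. Starts 40 to 75 mm out. It slides with about 6 N of friction, more than the caddy needs to roll.
- tray_front: Blue front plate of the tray, 96 mm wide in x, 66 mm high, 8 mm thick; origin at the middle of its outer face, which looks to track +y; 86 mm above the table (the plate spans 53 to 119 mm). When home it is 138 mm from the caddy's middle in y, and 50 mm inside the brake side in x. Keep the push on it under 40 N.
- brush_jar: Bystander: glass jar with brushes, 72 mm across, about 225 mm tall, origin under its centre.
- paint_cup: Bystander: white open cup, 70 mm across, 75 mm tall, origin under its centre.
- medium_jar: Bystander: amber jar, 60 mm across, 85 mm tall, origin under its centre.
- flat_brush: Bystander: paint brush lying flat beyond the brake bar, about 200 mm long along its x, origin under its middle.

How it is judged:
By the outcome, as a careful person would: the job done as asked, in the order asked, and still so for the second after the job is handed in, with the robot touching nothing.
It also fails if it takes over 72 s, if anything falls off the work surface, if the arm or the gripper's body presses on something with over 40 N, if the wrist force passes 120 N, or if a joint passes its speed limit or range.

## Working session

There is one attempt and no reset: what is moved stays moved. The work goes in short steps, Python scripts to look and compute and a shell command to move; the robot and the scene stay as the last step left them, time stands still between calls to the robot, and variables do not carry over. Pictures are saved under pics/ and viewed, and the job is handed in when it is done.

```bash
ls; mkdir -p pics
python3 - <<'E'
from rig import *
import cv2,numpy as np
s=observe();print(s['clock'],s['tool_pos'],s['tcp_rot'],s['opening'],s['wrist_force'])
for n in('side','top'):
    p,d=read_camera(n);np.savez('pics/%s0.npz'%n,p=p,d=d);cv2.imwrite('pics/%s0.png'%n,p[:,:,::-1]);m=camera_model(n);print(n,m)
E
```

```text
pics
0.0 [ 0.15972814 -0.55168534  0.24940955] [[-9.60561884e-01 -4.30345250e-04  2.78065965e-01]
 [-2.78066268e-01  1.95052694e-03 -9.60559913e-01]
 [-1.29002761e-04 -9.99998005e-01 -1.99326633e-03]] 0.08511492027412713 [ 0.2436825   0.47655702 -0.54221735]
side {'camera_matrix': array([[475.73526588,   0.        , 309.26232683],
       [  0.        , 475.73526588, 242.54882003],
       [  0.        ,   0.        ,   1.        ]]), 'eye': array([ 0.29041141, -0.64440828,  0.7718444 ]), 'attitude': array([[ 0.90231885, -0.2998727 ,  0.30967251],
       [-0.4310105 , -0.63947135,  0.63663674],
       [ 0.00711672, -0.70792144, -0.70625533]])}
top {'camera_matrix': array([[470.34128087,   0.        , 316.6962697 ],
       [  0.        , 470.34128087, 236.7731096 ],
       [  0.        ,   0.        ,   1.        ]]), 'eye': array([ 0.48893908, -0.02137379,  1.03403814]), 'attitude': array([[-0.017477  , -0.994343  ,  0.104769  ],
       [-0.99939229,  0.01421212, -0.03182864],
       [ 0.03015959, -0.1052616 , -0.99398712]])}
```

View pics/side0.png

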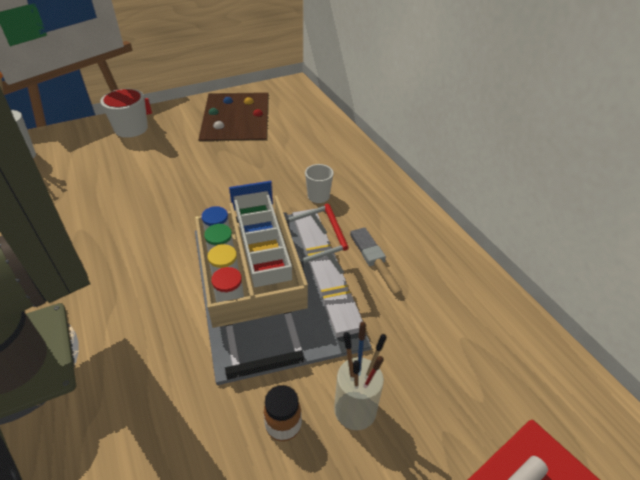

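View pics/top0.png

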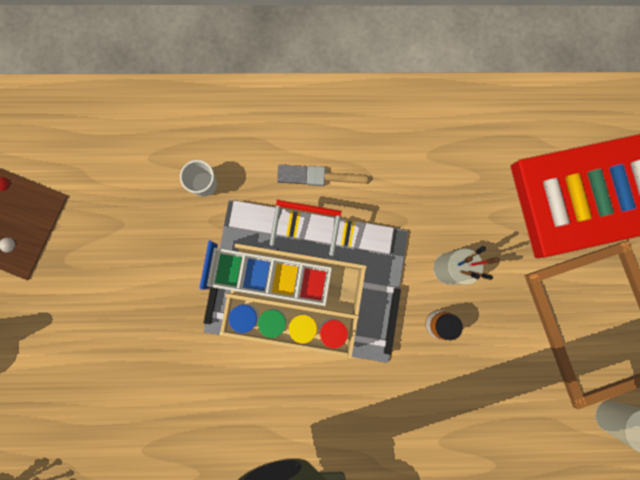

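```bash
cat > h.py <<'E'
import numpy as np,cv2
from rig import *
def ray(n,u,v,z):
    m=camera_model(n);K=m['camera_matrix'];d=m['attitude']@np.linalg.solve(K,[u,v,1.]);e=m['eye'];return e+d*(z-e[2])/d[2]
def proj(n,P):
    m=camera_model(n);c=m['attitude'].T@(np.asarray(P)-m['eye']);q=m['camera_matrix']@c;return q[:2]/q[2]
def cloud(n,d):
    m=camera_model(n);K=m['camera_matrix'];v,u=np.mgrid[:480,:640]
    c=np.stack([(u-K[0,2])/K[0,0]*d,(v-K[1,2])/K[1,1]*d,d],-1);return c@m['attitude'].T+m['eye']
E
python3 - <<'E'
from h import *
t=np.load('pics/top0.npz');s=np.load('pics/side0.npz')
cv2.imwrite('pics/topc.png',cv2.resize(t['p'][185:370,190:420,::-1],None,fx=3.4,fy=3.2*0+3.2,interpolation=cv2.INTER_CUBIC)[:600,:800])
cv2.imwrite('pics/sidec.png',cv2.resize(s['p'][170:370,190:410,::-1],None,fx=3,fy=3,interpolation=cv2.INTER_CUBIC))
for n,f in(('top',t),('side',s)):
    hsv=cv2.cvtColor(f['p'],cv2.COLOR_RGB2HSV);C=cloud(n,f['d'])
    X=C[...,0]
    masks={'red':((hsv[...,0]<6)|(hsv[...,0]>174))&(hsv[...,1]>180)&(hsv[...,2]>90),'yel':(abs(hsv[...,0].astype(int)-24)<6)&(hsv[...,1]>190)&(hsv[...,2]>120),'blue':(abs(hsv[...,0].astype(int)-112)<10)&(hsv[...,1]>150)}
    for k,m in masks.items():
        nn,l,st,c=cv2.connectedComponentsWithStats(m.astype(np.uint8))
        for i in range(1,nn):
            if st[i,4]>8:
                P=C[(l==i)&(f['d']>0)];
                print(n,k,st[i],np.round(c[i],1),np.round(np.median(P,0),3) if len(P) else '')
E
```

```text
top red [ 511  135  129  123 8647] [576.6 196.6] [ 0.671 -0.612  0.05 ]
top red [  0 177   9  14  99] [  3.2 183.6] [0.722 0.624 0.013]
top red [276 200  65  16 374] [308.4 208. ] [ 0.641 -0.036  0.125]
top red [472 261  15   4  29] [480.  262.6] [ 0.528 -0.36   0.15 ]
top red [301 269  25  31 568] [312.9 283.9] [ 0.494 -0.043  0.066]
top red [320 320  28  29 606] [333.5 333.8] [ 0.399 -0.08   0.127]
top yel [566 174  25  47 656] [578.1 197. ] [ 0.667 -0.607  0.071]
top yel [287 211   5  25  44] [289.2 223.4] [0.625 0.006 0.028]
top yel [294 213   5  24  46] [296.  224.8] [ 0.621 -0.009  0.029]
top yel [342 220   5  25  53] [344.2 232.9] [ 0.602 -0.113  0.028]
top yel [349 222   5  24  35] [351.1 234.7] [ 0.598 -0.128  0.029]
top yel [272 264  26  31 593] [284.4 279.1] [0.505 0.016 0.066]
top yel [289 315  28  29 632] [302.3 328.7] [ 0.409 -0.02   0.127]
top blue [611 165  24  45 561] [622.2 187.5] [ 0.687 -0.704  0.071]
top blue [201 242  16  46 239] [207.  264.4] [0.535 0.164 0.116]
top blue [244 260  25  30 567] [256.1 274.2] [0.516 0.073 0.066]
top blue [229 305  27  27 577] [242
[... 2022 characters left out ...]
.041  1.274 -0.121]
side blue [ 48 101  10   6  21] [ 52.9 103.6] [ 0.131  1.277 -0.144]
side blue [ 54 103  18  19  88] [ 62.3 112.5] [ 0.152  1.273 -0.189]
side blue [ 72 104   5   3   9] [ 74.  104.9] [ 0.198  1.273 -0.164]
side blue [ 18 106   6   4   9] [ 20.6 107.4] [ 0.019  1.273 -0.131]
side blue [ 53 108   8   6  19] [ 56.7 110.2] [ 0.133  1.272 -0.17 ]
side blue [ 25 111   8   8  18] [ 27.9 114.8] [ 0.033  1.274 -0.168]
side blue [ 26 120   5   7  12] [ 28.5 123.4] [ 0.021  1.275 -0.2  ]
side blue [231 182  40  19 313] [250.2 188.6] [0.535 0.163 0.109]
side blue [203 207  24  18 331] [214.3 215.5] [0.432 0.089 0.126]
side blue [245 223  26   8 110] [257.6 226.5] [0.52  0.085 0.065]
```

View pics/topc.png

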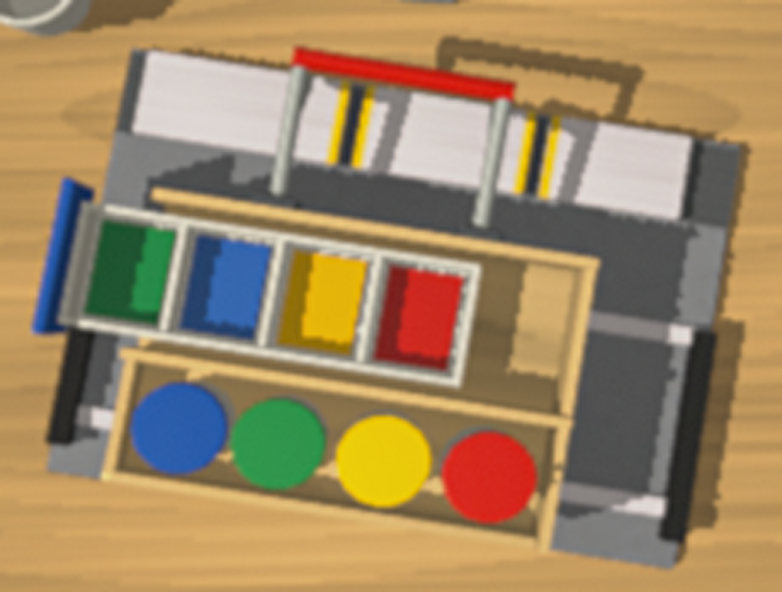

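View pics/sidec.png

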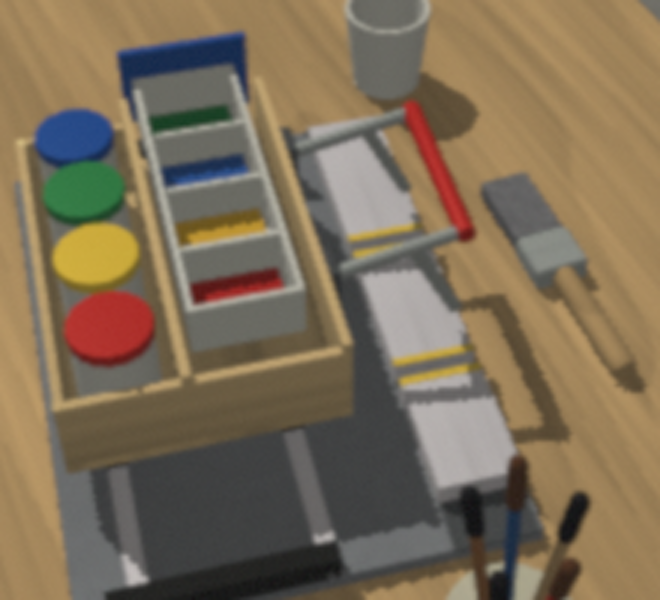

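Run:
```python
from h import *
Y=[ray('top',*p,0.028) for p in((289.2,223.4),(296,224.8),(344.2,232.9),(351.1,234.7))]
for y in Y: print(np.round(y,4))
a=(Y[0]+Y[1])/2;b=(Y[2]+Y[3])/2
# direction from cap rail: strip long edge in top image, white strip points by depth
t=np.load('pics/top0.npz');s=np.load('pics/side0.npz')
out={}
for n,f in(('top',t),('side',s)):
    C=cloud(n,f['d']);hsv=cv2.cvtColor(f['p'],cv2.COLOR_RGB2HSV)
    m=(abs(C[...,2]-.028)<.004)&(hsv[...,1]<40)&(hsv[...,2]>90)&(f['d']>0)&(C[...,0]>.5)&(abs(C[...,1]+.06)<.25)
    m=m.astype(np.uint8);P=C[m>0]
    r=cv2.minAreaRect((P[:,:2]*1000).astype(np.float32));print(n,'strip',m.sum(),r)
    # red bar
    m=((hsv[...,0]<6)|(hsv[...,0]>174))&(hsv[...,1]>180)&(hsv[...,2]>90)&(C[...,2]>.09)&(C[...,0]>.6)&(abs(C[...,1]+.04)<.1)
    P=C[m];c=P.mean(0);w=np.linalg.svd(P-c)[2][0];q=(P-c)@w;print(n,'bar',c.round(4),w.round(3),q.min(),q.max(),P[:,2].max(),np.median(P[:,2]))
    m=(abs(hsv[...,0].astype(int)-112)<10)&(hsv[...,1]>150)&(C[...,1]>.13)&(C[...,1]<.2)&(C[...,0]>.4)&(f['d']>0)
    P=C[m];print(n,'blue',P.mean(0).round(4),P.min(0).round(3),P.max(0).round(3),cv2.minAreaRect((P[:,:2]*1000).astype(np.float32)))
    print('z prc',np.percentile(P[:,2],[2,50,98]).round(3))
v=a-b;print('notch dist',np.linalg.norm(v),v/np.linalg.norm(v),'mid',(a+b)/2,np.degrees(np.arctan2(-v[0],v[1])))
```

```text
[0.6248 0.0052 0.028 ]
[ 0.6216 -0.0094  0.028 ]
[ 0.6025 -0.1131  0.028 ]
[ 0.5984 -0.1279  0.028 ]
top strip 3219 ((676.3410034179688, -14.55572509765625), (424.8219299316406, 162.54347229003906), 79.58312225341797)
top bar [ 0.6416 -0.0353  0.1247] [-0.183 -0.983 -0.002] -0.06380626121225462 0.06300817899622108 0.12976750603826992 0.12479343616045685
top blue [0.5351 0.1636 0.1123] [0.491 0.154 0.067] [0.578 0.174 0.122] ((534.9796752929688, 164.6234588623047), (5.964182376861572, 88.69766235351562), 79.64300537109375)
z prc [0.087 0.116 0.121]
side strip 2634 ((1081.5089111328125, 70.95230102539062), (1131.7547607421875, 379.54058837890625), 11.090989112854004)
side bar [ 0.6425 -0.0387  0.1245] [-0.186 -0.983 -0.007] -0.0665169225277701 0.06283021613294237 0.12868911255952664 0.12483930529108167
side blue [0.5357 0.1627 0.1085] [0.493 0.153 0.082] [0.579 0.174 0.121] ((535.9336547851562, 163.34039306640625), (9.128289222717285, 87.51356506347656), 77.905029296875)
z prc [0.092 0.109 0.119]
notch dist 0.12053928451704944 [0.18834157 0.98210359 0.        ] mid [ 0.6118244  -0.06132131  0.028     ] -10.856015678611717
```

```bash
python3 -m creep '[{"dx":24,"dy":28,"dz":10,"wz":5},{"dx":50,"dy":56,"dz":20,"wz":10},{"dx":76,"dy":84,"dz":30,"wz":15},{"dx":103,"dy":112,"dz":35,"wz":20},{"dx":130,"dy":140,"dz":40,"wz":25}]'; python3 -m creep '[{"dx":27,"dy":28,"wz":5},{"dx":54,"dy":56,"wz":10},{"dx":81,"dy":84,"wz":15},{"dx":108,"dy":112,"wz":20},{"dx":135,"dy":140,"wz":25}]'
```

```text
invalid input at $[0]: expected keys dx, dy, dz, wx, wy, wz, grip
invalid input at $[0]: expected keys dx, dy, dz, wx, wy, wz, grip
```

```bash
python3 -m creep '[{"dx":24,"dy":28,"dz":10,"wx":0,"wy":0,"wz":5,"grip":-0.2},{"dx":50,"dy":56,"dz":20,"wx":0,"wy":0,"wz":10,"grip":-0.2},{"dx":76,"dy":84,"dz":30,"wx":0,"wy":0,"wz":15,"grip":-0.2},{"dx":103,"dy":112,"dz":35,"wx":0,"wy":0,"wz":20,"grip":-0.2},{"dx":130,"dy":140,"dz":40,"wx":0,"wy":0,"wz":25,"grip":-0.2}]' 25; python3 -m creep '[{"dx":27,"dy":28,"dz":0,"wx":0,"wy":0,"wz":5,"grip":-0.2},{"dx":54,"dy":56,"dz":0,"wx":0,"wy":0,"wz":10,"grip":-0.2},{"dx":81,"dy":84,"dz":0,"wx":0,"wy":0,"wz":15,"grip":-0.2},{"dx":108,"dy":112,"dz":0,"wx":0,"wy":0,"wz":20,"grip":-0.2},{"dx":135,"dy":140,"dz":0,"wx":0,"wy":0,"wz":25,"grip":-0.2}]'
```

```text
clock: 0.52
tool_pos: [0.2905, -0.4103, 0.2896]
tcp_rot: [[-0.751, -0.001, 0.66], [-0.66, 0.002, -0.751], [-0.0, -1.0, -0.002]]
wrist_force: [0.5, -0.9, -0.2]
opening: 0.0511
clock: 0.93
tool_pos: [0.4262, -0.2685, 0.2894]
tcp_rot: [[-0.397, -0.002, 0.918], [-0.918, 0.001, -0.397], [-0.0, -1.0, -0.002]]
wrist_force: [-0.7, 0.2, -0.5]
opening: 0.0511
```

```bash
python3 -m creep '[{"dx":27,"dy":29,"dz":0,"wx":0,"wy":0,"wz":3,"grip":-0.2},{"dx":54,"dy":58,"dz":0,"wx":0,"wy":0,"wz":6,"grip":-0.2},{"dx":81,"dy":87,"dz":0,"wx":0,"wy":0,"wz":9,"grip":-0.2},{"dx":108,"dy":116,"dz":0,"wx":0,"wy":0,"wz":12,"grip":-0.2},{"dx":135,"dy":145,"dz":0,"wx":0,"wy":0,"wz":12.7,"grip":-0.2}]'; python3 -m creep '[{"dx":27,"dy":29,"dz":-10,"wx":0,"wy":0,"wz":0,"grip":-0.2},{"dx":54,"dy":58,"dz":-20,"wx":0,"wy":0,"wz":0,"grip":-0.2},{"dx":80,"dy":87,"dz":-35,"wx":0,"wy":0,"wz":0,"grip":-0.2},{"dx":80,"dy":87,"dz":-70,"wx":0,"wy":0,"wz":0,"grip":-0.2},{"dx":80,"dy":87,"dz":-100,"wx":0,"wy":0,"wz":0,"grip":-0.2}]'
```

```text
clock: 1.35
tool_pos: [0.5619, -0.1216, 0.289]
tcp_rot: [[-0.183, -0.003, 0.983], [-0.983, 0.001, -0.183], [-0.0, -1.0, -0.003]]
wrist_force: [1.0, -1.5, -0.6]
opening: 0.0512
clock: 1.77
tool_pos: [0.6438, -0.0322, 0.1876]
tcp_rot: [[-0.18, -0.001, 0.984], [-0.984, 0.001, -0.18], [-0.001, -1.0, -0.002]]
wrist_force: [-0.5, -1.1, -0.9]
opening: 0.0513
```

Run:
```python
from h import *
for n in('side','top'):
    p,d=read_camera(n);np.savez('pics/%s1.npz'%n,p=p,d=d)
    a=p[150:330,180:420,::-1];cv2.imwrite('pics/%s1.png'%n,cv2.resize(a,None,fx=3.3,fy=3.3,interpolation=cv2.INTER_CUBIC))
s=observe();print(s['tool_pos'],s['clock'])
```

```text
[ 0.637676   -0.03322425  0.18258419] 1.8667
```

View pics/side1.png

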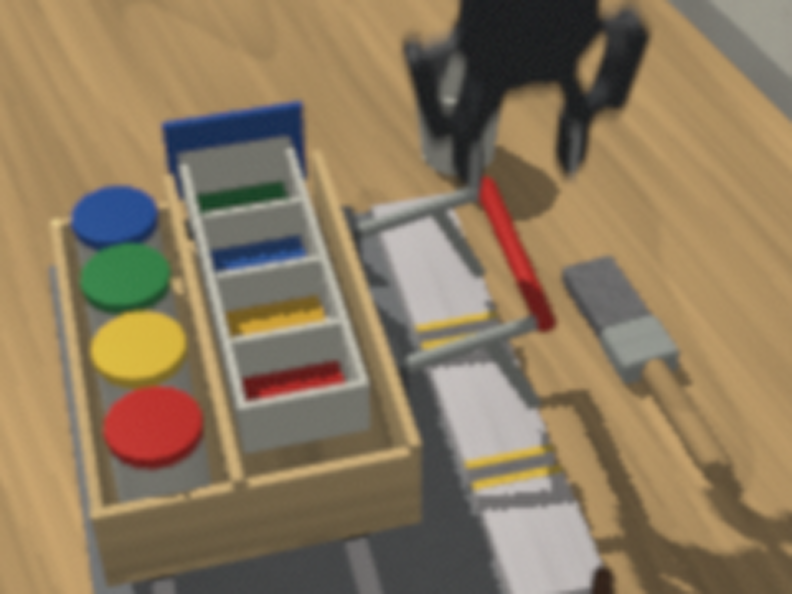

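View pics/top1.png

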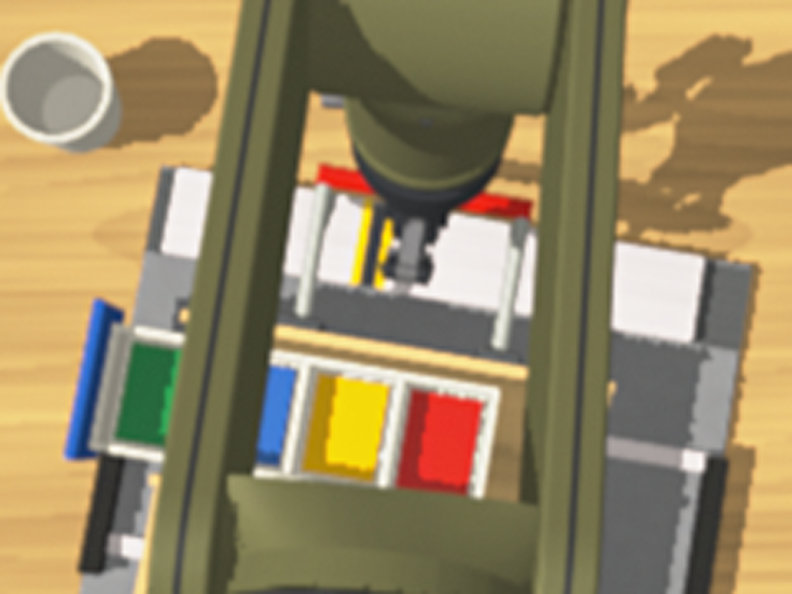

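Both pictures show the fingers straddling the bar above its middle (side view at about (520,190), top view at about (415,210)). Now I go down and pinch.

```bash
python3 -m creep '[{"dx":4,"dy":-3,"dz":-20,"wx":0,"wy":0,"wz":0,"grip":-0.2},{"dx":4,"dy":-3,"dz":-40,"wx":0,"wy":0,"wz":0,"grip":-0.2},{"dx":4,"dy":-3,"dz":-58,"wx":0,"wy":0,"wz":0,"grip":-0.2},{"dx":4,"dy":-3,"dz":-64,"wx":0,"wy":0,"wz":0,"grip":-0.2},{"dx":4,"dy":-3,"dz":-64,"wx":0,"wy":0,"wz":0,"grip":-0.2}]' 25
python3 -m creep '[{"dx":0,"dy":0,"dz":0,"wx":0,"wy":0,"wz":0,"grip":0.2},{"dx":0,"dy":0,"dz":0,"wx":0,"wy":0,"wz":0,"grip":0.5},{"dx":0,"dy":0,"dz":0,"wx":0,"wy":0,"wz":0,"grip":1},{"dx":0,"dy":0,"dz":0,"wx":0,"wy":0,"wz":0,"grip":1},{"dx":0,"dy":0,"dz":0,"wx":0,"wy":0,"wz":0,"grip":1}]' 25
```

```text
clock: 2.28
tool_pos: [0.6409, -0.0367, 0.1181]
tcp_rot: [[-0.183, -0.019, 0.983], [-0.983, 0.003, -0.183], [0.001, -1.0, -0.019]]
wrist_force: [0.4, -0.1, 0.2]
opening: 0.0512
clock: 2.7
tool_pos: [0.6431, -0.0372, 0.1201]
tcp_rot: [[-0.183, -0.013, 0.983], [-0.983, 0.002, -0.183], [0.001, -1.0, -0.013]]
wrist_force: [3.9, -1.5, 3.2]
opening: 0.013
```

```bash
python3 -m creep '[{"dx":-0.6,"dy":-3,"dz":0,"wx":0,"wy":0,"wz":0,"grip":1},{"dx":-1.7,"dy":-9,"dz":0,"wx":0,"wy":0,"wz":0,"grip":1},{"dx":-3.2,"dy":-17,"dz":0,"wx":0,"wy":0,"wz":0,"grip":1},{"dx":-4.3,"dy":-23,"dz":0,"wx":0,"wy":0,"wz":0,"grip":1},{"dx":-5.1,"dy":-27,"dz":0,"wx":0,"wy":0,"wz":0,"grip":1}]'
python3 - <<'E'
from h import *
for n in('side','top'):
    p,d=read_camera(n);np.savez('pics/%s2.npz'%n,p=p,d=d)
    a=p[150:330,180:420,::-1];cv2.imwrite('pics/%s2.png'%n,cv2.resize(a,None,fx=3.3,fy=3.3,interpolation=cv2.INTER_CUBIC))
s=observe();print(s['tool_pos'],s['clock'],s['wrist_force'])
E
```

```text
clock: 3.12
tool_pos: [0.6378, -0.0657, 0.1203]
tcp_rot: [[-0.183, -0.013, 0.983], [-0.983, 0.001, -0.183], [0.002, -1.0, -0.013]]
wrist_force: [1.4, 1.5, 1.7]
opening: 0.0131
[ 0.63771544 -0.06622092  0.12021581] 3.2167 [ 1.05306171 -2.70850421  2.25478138]
```

View pics/side2.png

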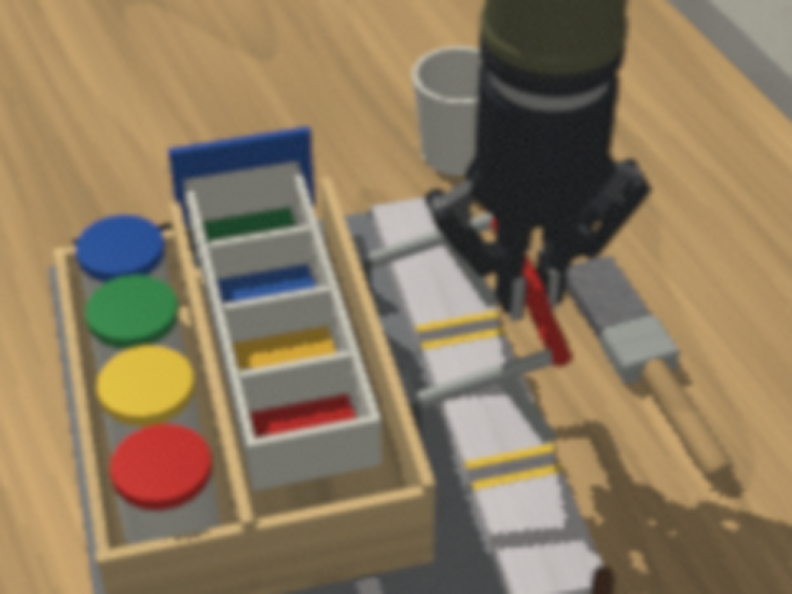

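View pics/top2.png

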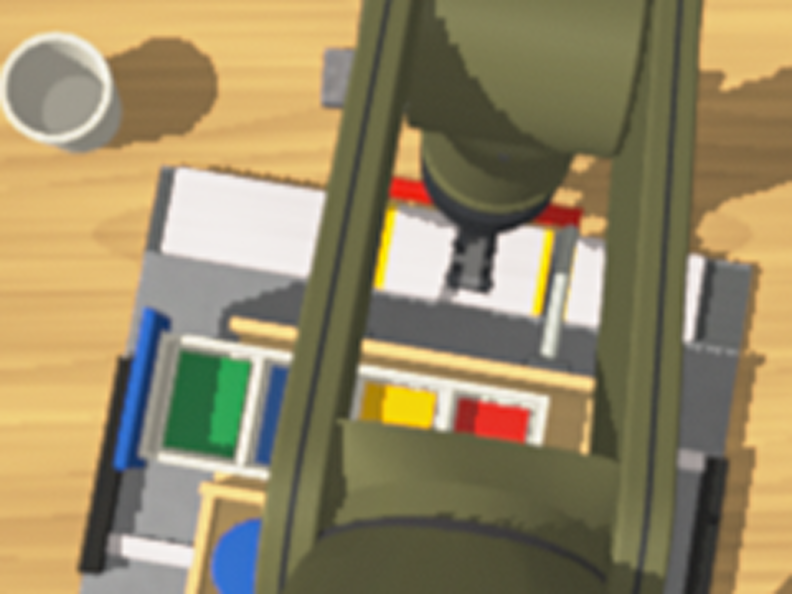

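Run:
```python
from h import *
yt=np.array([.186,.983,0])
for k in (0,2):
  for n in('top','side'):
    f=np.load('pics/%s%d.npz'%(n,k));hsv=cv2.cvtColor(f['p'],cv2.COLOR_RGB2HSV);C=cloud(n,f['d'])
    m=((hsv[...,0]<6)|(hsv[...,0]>174))&(hsv[...,1]>150)&(hsv[...,2]>60)&(C[...,2]>.09)&(C[...,0]>.6)&(abs(C[...,1]+.06)<.12)
    q=C[m]@yt;print(k,n,m.sum(),np.percentile(q,[0,1,99,100]).round(4))
    m=(abs(hsv[...,0].astype(int)-112)<10)&(hsv[...,1]>150)&(C[...,1]>.11)&(C[...,1]<.2)&(C[...,0]>.4)&(f['d']>0)
    q=C[m]@yt;print('   tray',np.percentile(q,[1,50,99]).round(4),C[m].mean(0).round(3))
```

```text
0 top 371 [0.0216 0.0226 0.1469 0.1484]
   tray [0.1872 0.2592 0.264 ] [0.511 0.152 0.116]
0 side 279 [0.0186 0.0199 0.1475 0.1486]
   tray [0.1884 0.2595 0.2629] [0.53 0.16 0.11]
2 top 131 [-0.0074 -0.0068  0.1047  0.105 ]
   tray [0.2286 0.2307 0.237 ] [0.527 0.136 0.113]
2 side 148 [-0.0097 -0.0092  0.0618  0.0654]
   tray [0.2273 0.2308 0.2342] [0.53  0.135 0.109]
```

```bash
python3 -m creep '[{"dx":0,"dy":-0.5,"dz":-4,"wx":0,"wy":0,"wz":0,"grip":1},{"dx":0,"dy":-1,"dz":-9,"wx":0,"wy":0,"wz":0,"grip":1},{"dx":0,"dy":-1,"dz":-14,"wx":0,"wy":0,"wz":0,"grip":1},{"dx":0,"dy":-1,"dz":-19,"wx":0,"wy":0,"wz":0,"grip":1},{"dx":0,"dy":-1,"dz":-19,"wx":0,"wy":0,"wz":0,"grip":1}]'
python3 -m creep '[{"dx":0,"dy":0,"dz":-1,"wx":0,"wy":0,"wz":0,"grip":1},{"dx":0,"dy":0,"dz":-2,"wx":0,"wy":0,"wz":0,"grip":1},{"dx":0,"dy":0,"dz":-3,"wx":0,"wy":0,"wz":0,"grip":1},{"dx":0,"dy":0,"dz":-4,"wx":0,"wy":0,"wz":0,"grip":1},{"dx":0,"dy":0,"dz":-4,"wx":0,"wy":0,"wz":0,"grip":1}]'
```

```text
clock: 3.63
tool_pos: [0.6394, -0.0677, 0.1003]
tcp_rot: [[-0.184, -0.011, 0.983], [-0.983, -0.001, -0.184], [0.003, -1.0, -0.01]]
wrist_force: [6.0, -1.8, -2.4]
opening: 0.0127
clock: 4.05
tool_pos: [0.6393, -0.0678, 0.0959]
tcp_rot: [[-0.183, -0.011, 0.983], [-0.983, -0.001, -0.183], [0.003, -1.0, -0.01]]
wrist_force: [4.3, -1.8, 1.2]
opening: 0.0131
```

```bash
python3 -m creep '[{"dx":0,"dy":0,"dz":-1,"wx":0,"wy":0,"wz":0,"grip":1},{"dx":0,"dy":0,"dz":-2,"wx":0,"wy":0,"wz":0,"grip":1},{"dx":0,"dy":0,"dz":-3,"wx":0,"wy":0,"wz":0,"grip":1},{"dx":0,"dy":0,"dz":-3,"wx":0,"wy":0,"wz":0,"grip":1}]'
```

```text
clock: 4.38
tool_pos: [0.6392, -0.0677, 0.0927]
tcp_rot: [[-0.183, -0.011, 0.983], [-0.983, -0.001, -0.183], [0.003, -1.0, -0.011]]
wrist_force: [3.0, -0.9, 2.2]
opening: 0.0128
```

```bash
python3 -m creep '[{"dx":0,"dy":0,"dz":-1,"wx":0,"wy":0,"wz":0,"grip":1},{"dx":0,"dy":0,"dz":-2,"wx":0,"wy":0,"wz":0,"grip":1},{"dx":0,"dy":0,"dz":-3,"wx":0,"wy":0,"wz":0,"grip":1},{"dx":0,"dy":0,"dz":-4,"wx":0,"wy":0,"wz":0,"grip":1},{"dx":0,"dy":0,"dz":-5,"wx":0,"wy":0,"wz":0,"grip":1}]'
python3 - <<'E'
from h import *
for n in('side',):
    p,d=read_camera(n);np.savez('pics/%s3.npz'%n,p=p,d=d)
    a=p[150:330,180:420,::-1];cv2.imwrite('pics/%s3.png'%n,cv2.resize(a,None,fx=3.3,fy=3.3,interpolation=cv2.INTER_CUBIC))
    hsv=cv2.cvtColor(p,cv2.COLOR_RGB2HSV);C=cloud(n,d)
    m=((hsv[...,0]<6)|(hsv[...,0]>174))&(hsv[...,1]>150)&(hsv[...,2]>60)&(C[...,2]>.07)&(C[...,0]>.6)&(abs(C[...,1]+.06)<.12)
    print(m.sum(),np.median(C[m],0))
E
```

```text
clock: 4.8
tool_pos: [0.6387, -0.0676, 0.0875]
tcp_rot: [[-0.183, -0.012, 0.983], [-0.983, -0.001, -0.183], [0.003, -1.0, -0.012]]
wrist_force: [0.7, -0.3, 3.8]
opening: 0.0132
145 [ 0.63204503 -0.09693393  0.09421566]
```

View pics/side3.png

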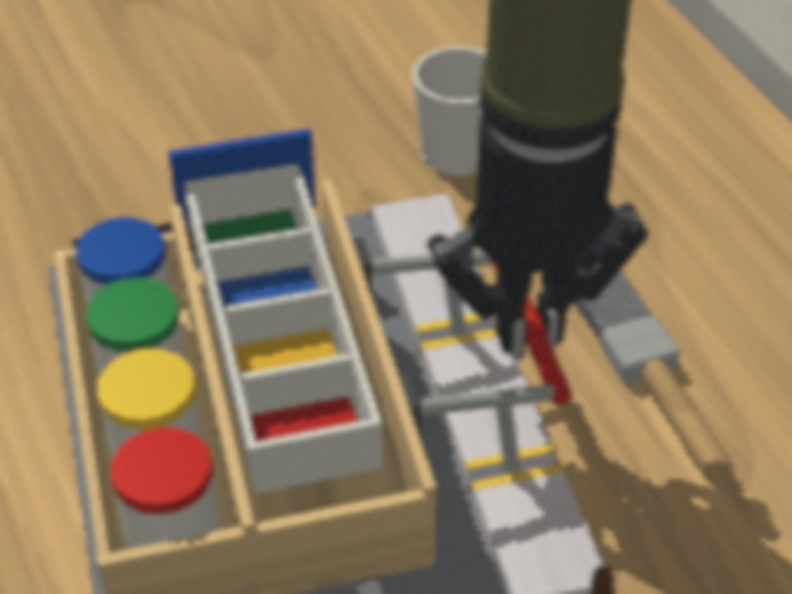

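The picture shows both feet inside the yellow-edged notches (at about (457,325) and (512,460)), with the bar at about 87 mm. I'll keep pressing.

```bash
python3 -m creep '[{"dx":-0.3,"dy":0,"dz":-2,"wx":0,"wy":0,"wz":0,"grip":1},{"dx":-0.5,"dy":0,"dz":-4,"wx":0,"wy":0,"wz":0,"grip":1},{"dx":-0.8,"dy":0,"dz":-6,"wx":0,"wy":0,"wz":0,"grip":1},{"dx":-1,"dy":0,"dz":-8,"wx":0,"wy":0,"wz":0,"grip":1},{"dx":-1,"dy":0,"dz":-8,"wx":0,"wy":0,"wz":0,"grip":1}]'
python3 -m creep '[{"dx":-0.3,"dy":0,"dz":-1,"wx":0,"wy":0,"wz":0,"grip":1},{"dx":-0.5,"dy":0,"dz":-2,"wx":0,"wy":0,"wz":0,"grip":1},{"dx":-0.8,"dy":0,"dz":-3,"wx":0,"wy":0,"wz":0,"grip":1},{"dx":-1,"dy":0,"dz":-3,"wx":0,"wy":0,"wz":0,"grip":1}]'
```

```text
clock: 5.27
tool_pos: [0.6374, -0.0674, 0.0786]
tcp_rot: [[-0.183, -0.013, 0.983], [-0.983, -0.001, -0.183], [0.003, -1.0, -0.013]]
wrist_force: [3.0, 0.4, 0.3]
opening: 0.0128
clock: 5.6
tool_pos: [0.6367, -0.0673, 0.0754]
tcp_rot: [[-0.183, -0.012, 0.983], [-0.983, -0.001, -0.184], [0.003, -1.0, -0.012]]
wrist_force: [4.1, 0.1, 0.4]
opening: 0.0129
```

```bash
python3 -m creep '[{"dx":0,"dy":0,"dz":-1,"wx":0,"wy":0,"wz":0,"grip":1},{"dx":0,"dy":0,"dz":-2,"wx":0,"wy":0,"wz":0,"grip":1},{"dx":0,"dy":0,"dz":-2,"wx":0,"wy":0,"wz":0,"grip":1}]'
python3 -m creep '[{"dx":0,"dy":0,"dz":-1,"wx":0,"wy":0,"wz":0,"grip":1},{"dx":0,"dy":0,"dz":-2,"wx":0,"wy":0,"wz":0,"grip":1},{"dx":0,"dy":0,"dz":-2,"wx":0,"wy":0,"wz":0,"grip":1}]'
```

```text
clock: 5.85
tool_pos: [0.6365, -0.0673, 0.0743]
tcp_rot: [[-0.183, -0.012, 0.983], [-0.983, -0.001, -0.183], [0.003, -1.0, -0.012]]
wrist_force: [1.5, -0.7, 9.2]
opening: 0.0126
clock: 6.1
tool_pos: [0.6366, -0.0672, 0.0742]
tcp_rot: [[-0.183, -0.011, 0.983], [-0.983, -0.001, -0.183], [0.003, -1.0, -0.011]]
wrist_force: [-1.6, 1.0, 14.5]
opening: 0.0127
```

The lever has hit a firm stop at the floor: 14.5 N with no further travel, bar at about 76 mm. Next I release, rise and check.

```bash
python3 -m creep '[{"dx":0,"dy":0,"dz":1.5,"wx":0,"wy":0,"wz":0,"grip":0.4},{"dx":0,"dy":0,"dz":1.5,"wx":0,"wy":0,"wz":0,"grip":0},{"dx":0,"dy":0,"dz":2,"wx":0,"wy":0,"wz":0,"grip":-0.2},{"dx":0,"dy":0,"dz":10,"wx":0,"wy":0,"wz":0,"grip":-0.2},{"dx":0,"dy":0,"dz":30,"wx":0,"wy":0,"wz":0,"grip":-0.2}]'
python3 -m creep '[{"dx":0,"dy":0,"dz":35,"wx":0,"wy":0,"wz":0,"grip":-0.2},{"dx":0,"dy":0,"dz":70,"wx":0,"wy":0,"wz":0,"grip":-0.2},{"dx":0,"dy":30,"dz":90,"wx":0,"wy":0,"wz":0,"grip":0.2},{"dx":0,"dy":65,"dz":105,"wx":0,"wy":0,"wz":0,"grip":0.6},{"dx":-5,"dy":105,"dz":110,"wx":0,"wy":0,"wz":0,"grip":1}]'
python3 - <<'E'
from h import *
yt=np.array([.186,.983,0]);xt=np.array([.983,-.186,0])
for n in('side','top'):
    p,d=read_camera(n);np.savez('pics/%s4.npz'%n,p=p,d=d)
    a=p[150:330,180:420,::-1];cv2.imwrite('pics/%s4.png'%n,cv2.resize(a,None,fx=3.3,fy=3.3,interpolation=cv2.INTER_CUBIC))
    hsv=cv2.cvtColor(p,cv2.COLOR_RGB2HSV);C=cloud(n,d)
    m=((hsv[...,0]<6)|(hsv[...,0]>174))&(hsv[...,1]>150)&(hsv[...,2]>60)&(C[...,2]>.06)&(C[...,0]>.6)&(abs(C[...,1]+.06)<.12)
    P=C[m];print(n,m.sum(),np.median(P,0),P[:,2].max(),(P@yt).min(),(P@yt).max(),(P@xt).mean())
    m=(abs(hsv[...,0].astype(int)-112)<10)&(hsv[...,1]>150)&(C[...,1]>.11)&(C[...,1]<.2)&(C[...,0]>.48)&(d>0)
    P=C[m];print('   tray',np.percentile(P@yt,[1,50,99]).round(4),np.percentile(P@xt,[1,50,99]).round(4),P.mean(0).round(3))
E
```

```text
clock: 6.52
tool_pos: [0.6335, -0.0668, 0.1012]
tcp_rot: [[-0.183, -0.019, 0.983], [-0.983, 0.001, -0.183], [0.003, -1.0, -0.019]]
wrist_force: [0.3, -0.2, -1.0]
opening: 0.051
clock: 6.93
tool_pos: [0.6309, 0.0378, 0.2147]
tcp_rot: [[-0.186, -0.013, 0.982], [-0.982, 0.0, -0.186], [0.002, -1.0, -0.013]]
wrist_force: [1.2, 0.6, 0.2]
opening: 0.0157
side 246 [ 0.63472173 -0.06877755  0.0818231 ] 0.08669511752298487 -0.011701365796855915 0.11797715735316129 0.6376624543744794
   tray [0.225  0.2287 0.232 ] [0.453  0.4967 0.5396] [0.53  0.132 0.109]
top 277 [ 0.63565368 -0.06352415  0.08234527] 0.08799333696528511 -0.008896116637509504 0.11247080696910483 0.6366461299987459
   tray [0.2277 0.23   0.2393] [0.4486 0.4925 0.5392] [0.527 0.135 0.113]
```

View pics/side4.png

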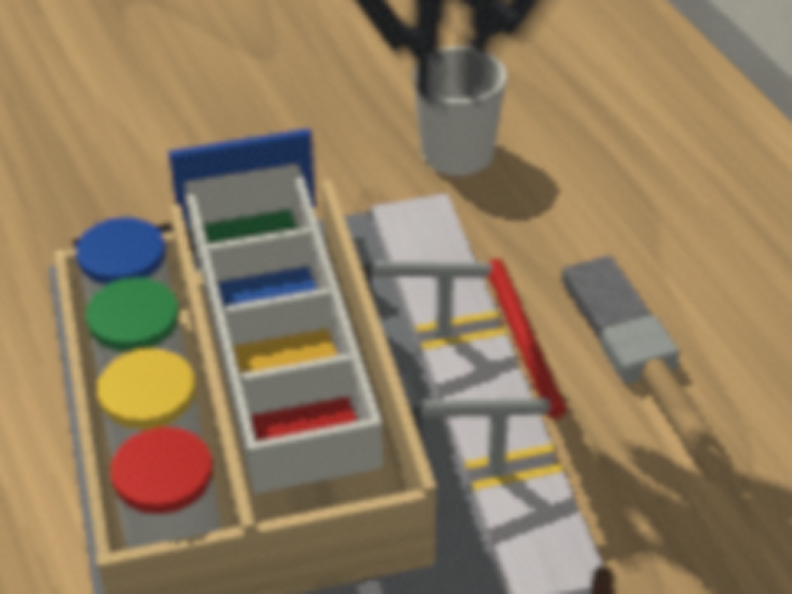

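View pics/top4.png

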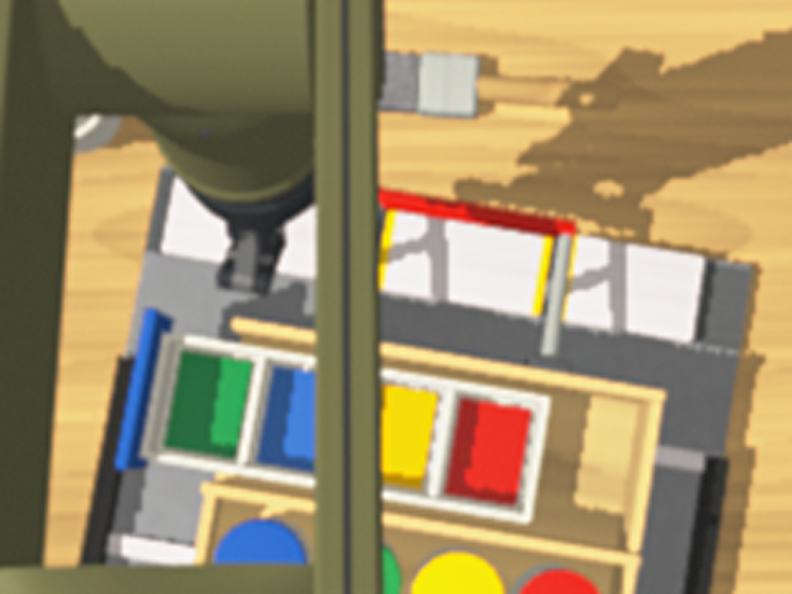

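Side and top views agree: bar top at about 82 mm, so the bar is at 76 mm, and both feet are in the notches. The lever is locked. The tray's outer face is at s≈0.233 and home should be ≈0.191, so about 43 mm to push. I'll go round to the front.

```bash
python3 -m creep '[{"dx":-18,"dy":33,"dz":0,"wx":0,"wy":0,"wz":0,"grip":1},{"dx":-36,"dy":66,"dz":0,"wx":0,"wy":0,"wz":0,"grip":1},{"dx":-54,"dy":99,"dz":0,"wx":0,"wy":0,"wz":0,"grip":1},{"dx":-72,"dy":132,"dz":0,"wx":0,"wy":0,"wz":0,"grip":1},{"dx":-89,"dy":165,"dz":0,"wx":0,"wy":0,"wz":0,"grip":1}]'
python3 -m creep '[{"dx":0,"dy":0,"dz":-30,"wx":0,"wy":0,"wz":0,"grip":1},{"dx":0,"dy":0,"dz":-65,"wx":0,"wy":0,"wz":0,"grip":1},{"dx":0,"dy":0,"dz":-100,"wx":0,"wy":0,"wz":0,"grip":1},{"dx":0,"dy":0,"dz":-120,"wx":0,"wy":0,"wz":0,"grip":1},{"dx":0,"dy":0,"dz":-120,"wx":0,"wy":0,"wz":0,"grip":1}]'
```

```text
clock: 7.45
tool_pos: [0.5375, 0.2094, 0.2127]
tcp_rot: [[-0.179, -0.019, 0.984], [-0.984, 0.003, -0.179], [0.001, -1.0, -0.019]]
wrist_force: [0.5, 0.7, -0.2]
opening: 0.0003
clock: 7.87
tool_pos: [0.5332, 0.2078, 0.0878]
tcp_rot: [[-0.179, -0.03, 0.983], [-0.984, -0.001, -0.179], [0.006, -1.0, -0.029]]
wrist_force: [-1.4, 0.0, 0.4]
opening: 0.0001
```

```bash
python3 -m creep '[{"dx":3,"dy":-15,"dz":0,"wx":0,"wy":0,"wz":0,"grip":1},{"dx":3,"dy":-30,"dz":0,"wx":0,"wy":0,"wz":0,"grip":1},{"dx":1,"dy":-42,"dz":0,"wx":0,"wy":0,"wz":0,"grip":1},{"dx":0,"dy":-48,"dz":0,"wx":0,"wy":0,"wz":0,"grip":1},{"dx":0,"dy":-50,"dz":0,"wx":0,"wy":0,"wz":0,"grip":1}]'
python3 -m creep '[{"dx":-0.7,"dy":-4,"dz":0,"wx":0,"wy":0,"wz":0,"grip":1},{"dx":-1.5,"dy":-8,"dz":0,"wx":0,"wy":0,"wz":0,"grip":1},{"dx":-2.2,"dy":-12,"dz":0,"wx":0,"wy":0,"wz":0,"grip":1},{"dx":-3,"dy":-16,"dz":0,"wx":0,"wy":0,"wz":0,"grip":1}]'
```

```text
clock: 8.28
tool_pos: [0.5333, 0.1566, 0.0887]
tcp_rot: [[-0.18, -0.029, 0.983], [-0.984, -0.0, -0.181], [0.006, -1.0, -0.029]]
wrist_force: [-0.6, 0.9, 1.7]
opening: 0.0002
clock: 8.62
tool_pos: [0.5314, 0.1424, 0.0896]
tcp_rot: [[-0.181, -0.027, 0.983], [-0.983, 0.003, -0.181], [0.002, -1.0, -0.027]]
wrist_force: [0.7, 6.9, 0.6]
opening: -0.0001
```

```bash
python3 -m creep '[{"dx":-0.9,"dy":-5,"dz":0,"wx":0,"wy":0,"wz":0,"grip":1},{"dx":-1.9,"dy":-10,"dz":0,"wx":0,"wy":0,"wz":0,"grip":1},{"dx":-2.8,"dy":-15,"dz":0,"wx":0,"wy":0,"wz":0,"grip":1},{"dx":-3.8,"dy":-20,"dz":0,"wx":0,"wy":0,"wz":0,"grip":1},{"dx":-4.5,"dy":-24,"dz":0,"wx":0,"wy":0,"wz":0,"grip":1}]'
python3 -m creep '[{"dx":-0.4,"dy":-2,"dz":0,"wx":0,"wy":0,"wz":0,"grip":1},{"dx":-0.8,"dy":-4,"dz":0,"wx":0,"wy":0,"wz":0,"grip":1},{"dx":-1.2,"dy":-6,"dz":0,"wx":0,"wy":0,"wz":0,"grip":1},{"dx":-1.5,"dy":-8,"dz":0,"wx":0,"wy":0,"wz":0,"grip":1}]'
```

```text
clock: 9.03
tool_pos: [0.5276, 0.1201, 0.0902]
tcp_rot: [[-0.181, -0.024, 0.983], [-0.983, 0.006, -0.181], [-0.001, -1.0, -0.025]]
wrist_force: [0.4, 7.3, -0.9]
opening: 0.0
clock: 9.37
tool_pos: [0.5267, 0.1139, 0.0907]
tcp_rot: [[-0.181, -0.023, 0.983], [-0.983, 0.009, -0.181], [-0.004, -1.0, -0.024]]
wrist_force: [0.3, 6.7, -0.4]
opening: -0.0003
```

```bash
python3 -m creep '[{"dx":-0.4,"dy":-2,"dz":0,"wx":0,"wy":0,"wz":0,"grip":1},{"dx":-0.8,"dy":-4,"dz":0,"wx":0,"wy":0,"wz":0,"grip":1},{"dx":-1.2,"dy":-6,"dz":0,"wx":0,"wy":0,"wz":0,"grip":1},{"dx":-1.2,"dy":-6,"dz":0,"wx":0,"wy":0,"wz":0,"grip":1}]'
python3 -m creep '[{"dx":-0.2,"dy":-1,"dz":0,"wx":0,"wy":0,"wz":0,"grip":1},{"dx":-0.4,"dy":-2,"dz":0,"wx":0,"wy":0,"wz":0,"grip":1},{"dx":-0.6,"dy":-3,"dz":0,"wx":0,"wy":0,"wz":0,"grip":1}]'
python3 -m creep '[{"dx":-0.2,"dy":-1,"dz":0,"wx":0,"wy":0,"wz":0,"grip":1},{"dx":-0.4,"dy":-2,"dz":0,"wx":0,"wy":0,"wz":0,"grip":1},{"dx":-0.6,"dy":-3,"dz":0,"wx":0,"wy":0,"wz":0,"grip":1}]'
```

```text
clock: 9.7
tool_pos: [0.5259, 0.1094, 0.091]
tcp_rot: [[-0.182, -0.022, 0.983], [-0.983, 0.011, -0.181], [-0.007, -1.0, -0.023]]
wrist_force: [1.0, 5.8, -2.3]
opening: 0.0003
clock: 9.95
tool_pos: [0.5261, 0.1093, 0.0914]
tcp_rot: [[-0.183, -0.02, 0.983], [-0.983, 0.016, -0.183], [-0.012, -1.0, -0.022]]
wrist_force: [1.8, 14.7, -2.2]
opening: 0.0
clock: 10.2
tool_pos: [0.5262, 0.1094, 0.0918]
tcp_rot: [[-0.184, -0.018, 0.983], [-0.983, 0.022, -0.184], [-0.018, -1.0, -0.022]]
wrist_force: [2.0, 15.8, -2.8]
opening: -0.0003
```

A firm stop at 15 N, well above the sliding friction. I'll back off and check.

```bash
python3 -m creep '[{"dx":1,"dy":5,"dz":0,"wx":0,"wy":0,"wz":0,"grip":1},{"dx":4,"dy":20,"dz":0,"wx":0,"wy":0,"wz":0,"grip":1},{"dx":9,"dy":45,"dz":0,"wx":0,"wy":0,"wz":0,"grip":1},{"dx":9,"dy":55,"dz":30,"wx":0,"wy":0,"wz":0,"grip":1},{"dx":9,"dy":60,"dz":70,"wx":0,"wy":0,"wz":0,"grip":1}]'
python3 -m creep '[{"dx":0,"dy":0,"dz":30,"wx":0,"wy":0,"wz":0,"grip":0.6},{"dx":0,"dy":0,"dz":50,"wx":0,"wy":0,"wz":0,"grip":0.2},{"dx":0,"dy":0,"dz":50,"wx":0,"wy":0,"wz":0,"grip":-0.2}]'
python3 - <<'E'
from h import *
yt=np.array([.186,.983,0]);xt=np.array([.983,-.186,0])
for n in('side','top'):
    p,d=read_camera(n);np.savez('pics/%s5.npz'%n,p=p,d=d)
    a=p[150:330,180:420,::-1];cv2.imwrite('pics/%s5.png'%n,cv2.resize(a,None,fx=3.3,fy=3.3,interpolation=cv2.INTER_CUBIC))
    hsv=cv2.cvtColor(p,cv2.COLOR_RGB2HSV);C=cloud(n,d)
    m=((hsv[...,0]<6)|(hsv[...,0]>174))&(hsv[...,1]>150)&(hsv[...,2]>60)&(C[...,2]>.06)&(C[...,0]>.6)&(abs(C[...,1]+.06)<.12)
    P=C[m];print(n,m.sum(),np.median(P,0),P[:,2].max(),(P@yt).min(),(P@yt).max(),(P@xt).mean())
    m=(abs(hsv[...,0].astype(int)-112)<10)&(hsv[...,1]>150)&(C[...,1]>.07)&(C[...,1]<.2)&(C[...,0]>.47)&(d>0)
    P=C[m];print('   tray',np.percentile(P@yt,[1,50,99]).round(4),np.percentile(P@xt,[1,50,99]).round(4),P.mean(0).round(3))
E
```

```text
clock: 10.62
tool_pos: [0.5326, 0.1698, 0.1593]
tcp_rot: [[-0.183, -0.026, 0.983], [-0.983, 0.019, -0.183], [-0.014, -0.999, -0.029]]
wrist_force: [0.7, -0.3, 0.1]
opening: 0.0
clock: 10.87
tool_pos: [0.5355, 0.1702, 0.2145]
tcp_rot: [[-0.182, -0.017, 0.983], [-0.983, 0.02, -0.182], [-0.016, -1.0, -0.02]]
wrist_force: [1.0, 0.8, 0.5]
opening: 0.0358
side 232 [ 0.63395879 -0.075604    0.08196748] 0.08713467644998907 -0.01298805684715643 0.11254902034657939 0.6378253726809707
   tray [0.1803 0.183  0.1864] [0.454  0.4945 0.5368] [0.52  0.088 0.109]
top 303 [ 0.63527895 -0.06755997  0.08247416] 0.08788548441797905 -0.01065722189061528 0.11434971991700223 0.6368095410807199
   tray [0.1821 0.184  0.1883] [0.4503 0.4922 0.5392] [0.519 0.089 0.115]
```

View pics/side5.png

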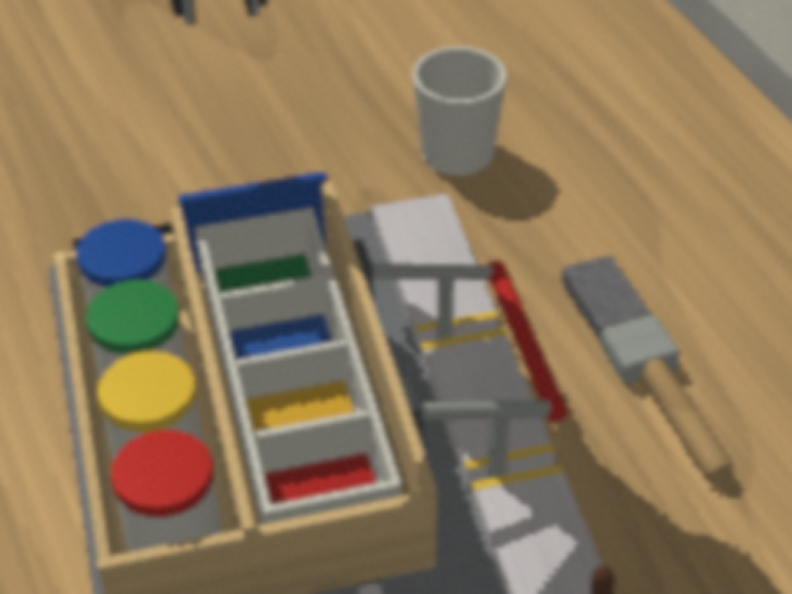

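View pics/top5.png

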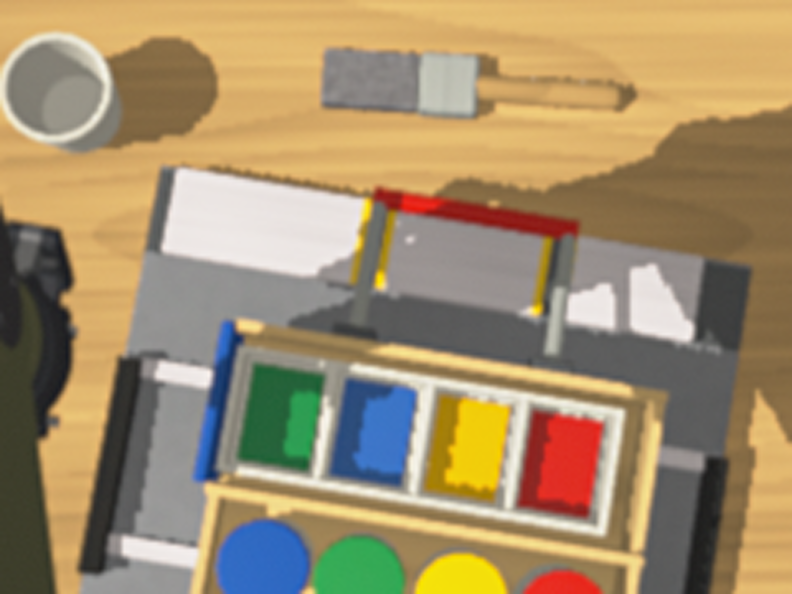

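The tray's blue plate lies flush against the caddy's end (top view about (215,400)) after a 46 mm move, and the bar is still down at 76 mm with its feet in the notches. I'll return to the bar.

```bash
python3 -m creep '[{"dx":15,"dy":-34,"dz":0,"wx":0,"wy":0,"wz":0,"grip":-0.2},{"dx":30,"dy":-68,"dz":0,"wx":0,"wy":0,"wz":0,"grip":-0.2},{"dx":45,"dy":-102,"dz":0,"wx":0,"wy":0,"wz":0,"grip":-0.2},{"dx":60,"dy":-136,"dz":0,"wx":0,"wy":0,"wz":0,"grip":-0.2},{"dx":75,"dy":-170,"dz":0,"wx":0,"wy":0,"wz":0,"grip":-0.2}]'
python3 -m creep '[{"dx":15,"dy":-34,"dz":0,"wx":0,"wy":0,"wz":0,"grip":-0.2},{"dx":26,"dy":-69,"dz":0,"wx":0,"wy":0,"wz":0,"grip":-0.2},{"dx":26,"dy":-69,"dz":-30,"wx":0,"wy":0,"wz":0,"grip":-0.2},{"dx":26,"dy":-69,"dz":-60,"wx":0,"wy":0,"wz":0,"grip":-0.2},{"dx":26,"dy":-69,"dz":-60,"wx":0,"wy":0,"wz":0,"grip":-0.2}]'
```

```text
clock: 11.38
tool_pos: [0.6069, -0.0023, 0.2081]
tcp_rot: [[-0.183, -0.028, 0.983], [-0.983, 0.018, -0.182], [-0.013, -0.999, -0.031]]
wrist_force: [-0.3, 0.6, 0.2]
opening: 0.0511
clock: 11.8
tool_pos: [0.6274, -0.072, 0.1403]
tcp_rot: [[-0.185, -0.043, 0.982], [-0.983, 0.021, -0.184], [-0.012, -0.999, -0.046]]
wrist_force: [-1.1, 1.4, -0.8]
opening: 0.0511
```

```bash
python3 -m creep '[{"dx":9,"dy":3.5,"dz":0,"wx":-1.2,"wy":-2.5,"wz":0,"grip":-0.2},{"dx":9,"dy":3.5,"dz":-20,"wx":-1.2,"wy":-2.5,"wz":0,"grip":-0.2},{"dx":9,"dy":3.5,"dz":-45,"wx":-1.2,"wy":-2.5,"wz":0,"grip":-0.2},{"dx":9,"dy":3.5,"dz":-63,"wx":-1.2,"wy":-2.5,"wz":0,"grip":-0.2},{"dx":9,"dy":3.5,"dz":-64,"wx":-1.2,"wy":-2.5,"wz":0,"grip":-0.2}]'
python3 -m creep '[{"dx":0,"dy":0,"dz":0,"wx":0,"wy":0,"wz":0,"grip":0.2},{"dx":0,"dy":0,"dz":0,"wx":0,"wy":0,"wz":0,"grip":0.5},{"dx":0,"dy":0,"dz":0,"wx":0,"wy":0,"wz":0,"grip":1},{"dx":0,"dy":0,"dz":0,"wx":0,"wy":0,"wz":0,"grip":1},{"dx":0,"dy":0,"dz":0,"wx":0,"wy":0,"wz":0,"grip":1}]' 25
```

```text
clock: 12.22
tool_pos: [0.6327, -0.0675, 0.0725]
tcp_rot: [[-0.184, -0.008, 0.983], [-0.983, 0.001, -0.184], [0.001, -1.0, -0.008]]
wrist_force: [-1.2, 0.5, -0.4]
opening: 0.0515
clock: 12.63
tool_pos: [0.6365, -0.068, 0.0744]
tcp_rot: [[-0.184, -0.0, 0.983], [-0.983, -0.0, -0.184], [0.0, -1.0, -0.0]]
wrist_force: [5.7, -0.3, -3.9]
opening: 0.0131
```

```bash
python3 -m creep '[{"dx":0.5,"dy":0,"dz":3,"wx":0,"wy":0,"wz":0,"grip":1},{"dx":1,"dy":0,"dz":8,"wx":0,"wy":0,"wz":0,"grip":1},{"dx":1.7,"dy":0,"dz":14,"wx":0,"wy":0,"wz":0,"grip":1},{"dx":2.2,"dy":0,"dz":20,"wx":0,"wy":0,"wz":0,"grip":1},{"dx":2.5,"dy":0,"dz":26,"wx":0,"wy":0,"wz":0,"grip":1}]'
python3 -m creep '[{"dx":0,"dy":0,"dz":5,"wx":0,"wy":0,"wz":0,"grip":1},{"dx":-0.5,"dy":0,"dz":10,"wx":0,"wy":0,"wz":0,"grip":1},{"dx":-1,"dy":0,"dz":14,"wx":0,"wy":0,"wz":0,"grip":1},{"dx":-1.5,"dy":0,"dz":17,"wx":0,"wy":0,"wz":0,"grip":1},{"dx":-1.5,"dy":0,"dz":19,"wx":0,"wy":0,"wz":0,"grip":1}]'
```

```text
clock: 13.05
tool_pos: [0.6393, -0.0684, 0.1013]
tcp_rot: [[-0.184, 0.001, 0.983], [-0.983, -0.001, -0.184], [0.001, -1.0, 0.001]]
wrist_force: [1.3, -2.6, -5.2]
opening: 0.013
clock: 13.47
tool_pos: [0.6372, -0.068, 0.1206]
tcp_rot: [[-0.184, -0.0, 0.983], [-0.983, -0.0, -0.184], [0.0, -1.0, -0.0]]
wrist_force: [-0.0, 0.1, -6.0]
opening: 0.0129
```

```bash
python3 -m creep '[{"dx":0,"dy":0,"dz":1.5,"wx":0,"wy":0,"wz":0,"grip":1},{"dx":0,"dy":0,"dz":3,"wx":0,"wy":0,"wz":0,"grip":1},{"dx":0,"dy":0,"dz":3,"wx":0,"wy":0,"wz":0,"grip":1}]'
python3 -m creep '[{"dx":0,"dy":0,"dz":1,"wx":0,"wy":0,"wz":0,"grip":1},{"dx":0,"dy":0,"dz":2,"wx":0,"wy":0,"wz":0,"grip":1},{"dx":0,"dy":0,"dz":2,"wx":0,"wy":0,"wz":0,"grip":1}]'
```

```text
clock: 13.72
tool_pos: [0.6365, -0.0679, 0.1237]
tcp_rot: [[-0.184, -0.002, 0.983], [-0.983, -0.0, -0.184], [0.0, -1.0, -0.002]]
wrist_force: [-1.5, -0.4, -2.5]
opening: 0.0131
clock: 13.97
tool_pos: [0.6364, -0.0679, 0.1241]
tcp_rot: [[-0.184, -0.003, 0.983], [-0.983, 0.0, -0.184], [0.0, -1.0, -0.003]]
wrist_force: [4.5, -1.5, -16.0]
opening: 0.0128
```

The lever is at its upper stop (16 N, 49.9 mm lift). I'll release and check.

```bash
python3 -m creep '[{"dx":0,"dy":0,"dz":0.3,"wx":0,"wy":0,"wz":0,"grip":0.5},{"dx":0,"dy":0,"dz":0.5,"wx":0,"wy":0,"wz":0,"grip":0.1},{"dx":0,"dy":0,"dz":0.5,"wx":0,"wy":0,"wz":0,"grip":-0.2},{"dx":0,"dy":0,"dz":15,"wx":0,"wy":0,"wz":0,"grip":-0.2},{"dx":0,"dy":0,"dz":40,"wx":0,"wy":0,"wz":0,"grip":-0.2}]'
python3 -m creep '[{"dx":0,"dy":0,"dz":40,"wx":0,"wy":0,"wz":0,"grip":-0.2},{"dx":0,"dy":-5,"dz":80,"wx":0,"wy":0,"wz":0,"grip":-0.2},{"dx":0,"dy":35,"dz":100,"wx":0,"wy":0,"wz":0,"grip":-0.2},{"dx":-5,"dy":75,"dz":110,"wx":0,"wy":0,"wz":0,"grip":-0.2},{"dx":-10,"dy":115,"dz":110,"wx":0,"wy":0,"wz":0,"grip":-0.2}]'
python3 -m creep '[{"dx":-10,"dy":40,"dz":0,"wx":0,"wy":0,"wz":0,"grip":-0.2},{"dx":-20,"dy":75,"dz":0,"wx":0,"wy":0,"wz":0,"grip":-0.2},{"dx":-30,"dy":110,"dz":0,"wx":0,"wy":0,"wz":0,"grip":-0.2},{"dx":-30,"dy":110,"dz":0,"wx":0,"wy":0,"wz":0,"grip":-0.2}]'
python3 - <<'E'
from h import *
yt=np.array([.186,.983,0]);xt=np.array([.983,-.186,0])
for n in('side','top'):
    p,d=read_camera(n)
    a=p[150:330,180:420,::-1];cv2.imwrite('pics/%s6.png'%n,cv2.resize(a,None,fx=3.3,fy=3.3,interpolation=cv2.INTER_CUBIC))
    hsv=cv2.cvtColor(p,cv2.COLOR_RGB2HSV);C=cloud(n,d)
    m=((hsv[...,0]<6)|(hsv[...,0]>174))&(hsv[...,1]>150)&(hsv[...,2]>60)&(C[...,2]>.06)&(C[...,0]>.6)&(abs(C[...,1]+.06)<.12)
    P=C[m];print(n,m.sum(),np.median(P,0),P[:,2].max(),(P@yt).min(),(P@yt).max(),(P@xt).mean())
    m=(abs(hsv[...,0].astype(int)-112)<10)&(hsv[...,1]>150)&(C[...,1]>.07)&(C[...,1]<.2)&(C[...,0]>.47)&(d>0)
    P=C[m];print('   tray',np.percentile(P@yt,[1,50,99]).round(4))
E
```

```text
clock: 14.38
tool_pos: [0.6346, -0.0675, 0.163]
tcp_rot: [[-0.184, -0.008, 0.983], [-0.983, 0.001, -0.184], [0.0, -1.0, -0.008]]
wrist_force: [0.2, 0.2, -0.1]
opening: 0.051
clock: 14.8
tool_pos: [0.627, 0.0463, 0.2789]
tcp_rot: [[-0.187, 0.002, 0.982], [-0.982, 0.001, -0.187], [-0.002, -1.0, 0.002]]
wrist_force: [1.4, 0.8, -0.8]
opening: 0.0514
clock: 15.13
tool_pos: [0.5949, 0.1628, 0.2809]
tcp_rot: [[-0.181, 0.004, 0.983], [-0.983, 0.006, -0.181], [-0.007, -1.0, 0.002]]
wrist_force: [-0.6, -0.9, -0.2]
opening: 0.0512
side 260 [ 0.63357003 -0.07885839  0.12898024] 0.13261424463415417 -0.013506388791204195 0.11717612399875403 0.6376103847592743
   tray [0.1801 0.1832 0.1862]
top 360 [ 0.63413921 -0.07145155  0.12924736] 0.13494718946097883 -0.010589072441371247 0.11546944013258531 0.6363876509813206
   tray [0.1821 0.1842 0.1884]
```

View pics/side6.png

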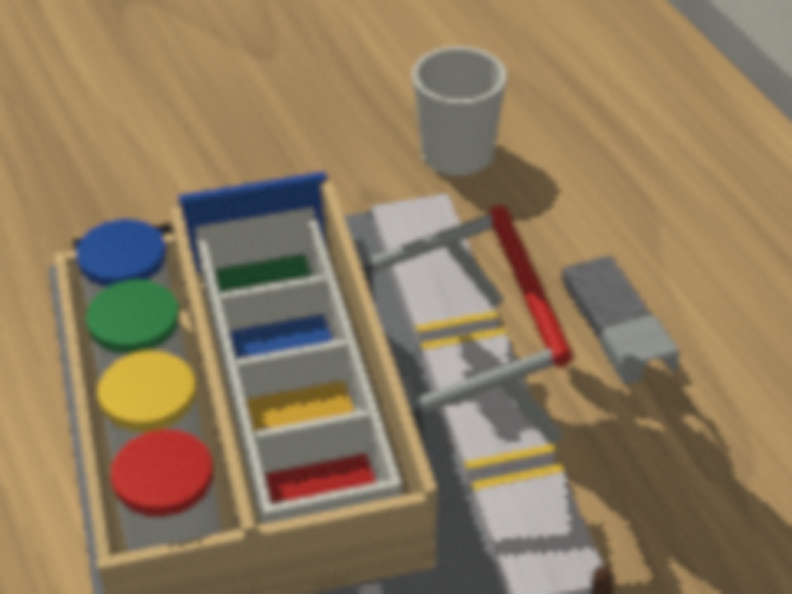

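View pics/top6.png

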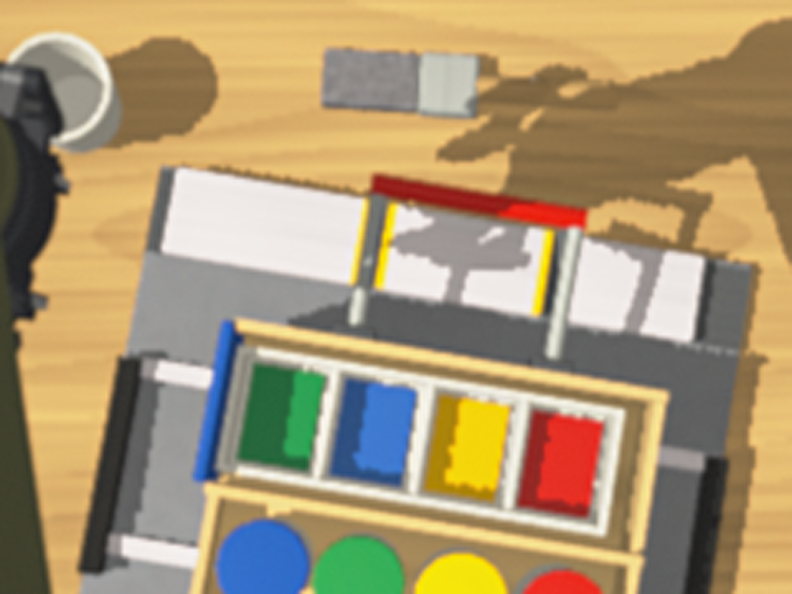

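The bar is up (its surface is 47 mm above the locked reading), the arms are still over the notches, the tray is flush, and the gripper is clear at z = 0.28. I'm handing in.

```bash
python3 -c "
from rig import *
print(close_job())"
```

```text
the job is handed in; nothing more can be done
None
```

I completed all the steps in the order asked and handed the job in at about 15 s of robot time.

- **Rolling and locking:** I pinched the red bar, rolled the caddy about 30 mm along the track, and pressed the lever down. It passed the rail top without catching and stopped firmly at 14.5 N, with the bar about 76 mm above the table. The side camera showed both feet in the notches.
- **Tray:** I pushed it in by its blue front with 6–7 N while it slid, up to a firm stop at about 16 N. It moved about 46 mm and sat flush against the caddy's end in both camera views.
- **Lever up:** I lifted it to its upper stop with about 16 N. Both cameras showed the bar 47 mm above its locked height, close to the 48 mm expected.
- **Last checks:** The caddy was still standing at the notches, the tray was still home, and the gripper was clear of everything at about 0.28 m height. The cup and the visible part of the brush looked undisturbed. The amber jar and brush jar lay outside the final close-up pictures, so I did not check them again; the arm passed by them only well above or to the side.

Two measurements disagreed slightly:

- **Tray face:** the cameras put it a few millimetres farther in than I had calculated. I took that as measurement error, because the stop was firm and the plate looked flush.
- **Lever lift:** the gripper rose 49.7 mm but the bar only 47–48 mm, so the fingers probably slipped a little at the upper stop.

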